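# Reset the tripped breaker

## Robot

A 7-joint arm with a two-finger parallel gripper is mounted at the origin on the work surface. World frame = base frame: x ahead of the robot, y to its left, z up, the work surface at z = 0. Lengths are in m, angles in rad, forces in N, time in s.
With the tool pointing down it reaches from about 0.4 to 0.9 m from the base axis. Payload 5.5 kg.
Tool frame: the origin (TCP) lies on the centre line of the jaws, within the pads' length; the fingertips stand 17 mm ahead of it and the grasp point (between the pads) lies 2 mm behind it; z points along the fingers, y is the line along which they close (so a half turn about z gives the same grasp; the last joint's range is limited). The gripper opens to 92 mm and grips with 3 to 60 N. Pads are 19 mm wide; open, the fingers measure 130 mm over their backs; the gripper's body (75 mm by 190 mm) begins 47 mm behind the grasp point.
Start: joints at [1.421, 0.501, -0.427, 1.55, 0.221, 1.138, -0.21], TCP at [0.261, -0.595, 0.244] pointing down, gripper open.
Joint ranges: [-2.88, 2.88], [-0.31, 2.03], [-1.54, 1.56], [0.2, 2.42], [-1.41, 4.55], [0.19, 2.02], [-2.57, 2.57]. Speed limits (rad/s): [2.57, 2.57, 3.14, 3.14, 3.14, 3.14, 3.14].

## Interface

Orientations are given as a unit quaternion [w, x, y, z].
In Python, from rig import get_state, capture, camera_params, r gives the robot as it stands. The module is installed in compiled form; this text tells all that it offers.
- The arm moves only by the tool servo_tool, never from a script. Its argument "targets" is one flat list of numbers, 4 for each row, row after row: the shift along the world's x, y, z as a fraction of full scale, then the turn about the world's z as a fraction of full scale. In form: [dx, dy, dz, turn, dx, dy, dz, turn, ...]. A call has exactly 10 rows; each row is the pose to reach, as a shift and turn from the pose commanded when the call began, turning the shorter way round; what a row does not reach only later rows make up. Full scale, the value 1, is 0.25 m for a shift and 180 degrees for a turn. A row lasts 1/8 s, in which the tool goes at most 62.5 mm and 10.7 degrees, less where a joint would pass 70% of its speed; a pose out of reach is approached as far as the arm can. A call with a number of a shift or a turn outside -1 to 1 is refused whole. A call with a gripper value outside its range is refused whole. "jaw" is the opening, from 0 (shut) to 1 (fully open), set as the call begins (left out, the last holds). The fingers move at their own pace and stop on an object; the grip force is fixed at half the most. Time passes only in rows, so rows that repeat a pose let the fingers close, or fill a call up. It gives the time, the measured TCP pose, the force, the opening and the grip force at its end, in the units of the state.
- get_state(): the state, without advancing time (a new reading comes with each control period).
- capture(name): name is "scene" or "side" or "wrist"; returns the picture (384x512x3 uint8, red, green, blue); there is no depth.
- camera_params(name): a dict with "fx", "fy", "cx", "cy" (pixels), "origin" and "rotation" of the camera in the world. Camera axes: x right, y down, z forward; pixel columns grow to the right and rows downward; lengths in m; the calibration is good to about 2 mm. A picture is of the moment at which its call begins: read the wrist's pose just before it. camera_params takes no time and is no camera call; for the wrist camera it gives the pose at the moment of the call.
- r.close_job(): hands the job in; it is judged then, once.
The state is a dict: "time": time; "joint_positions": joint angles; "dq": joint speeds; "effort": joint torques, N m; "tool_pos": TCP position; "orientation": TCP orientation; "contact_force": force on the tool from outside, world axes, zero at the start; "ft_torque": the same for the moment, N m; "gripper_width": finger opening in m; "grasp_force": force on a finger pad.
Only numpy, scipy, OpenCV 4.12 (cv2) and the standard library are available. Lean on these libraries where they do the work, as an engineer would, in place of code of your own. Each camera call takes 0.05 s, during which the arm holds its last target. There are 200 camera calls.

## Task

One of the three breakers on the plate has tripped: its lever is thrown back towards the robot. Reach a fingertip into that breaker's well and press the sunken reset key right down, keeping it down for about half a second; then let it come up and push the same breaker's lever fully over, away from the robot like its neighbours'. Leave the other two breakers and all the loose things as they are, picking nothing up, and finish clear of everything.

Things in the scene. Friction and masses are not known exactly. Their poses are not given: they have to be found in the camera images.
- panel: flat aluminium mounting plate, 240 (x) x 360 (y) x 12 mm, lying fixed on the bench; origin at the centre of its underside, z up. The three breakers are screwed down on it side by side along its y, 110 mm apart, turned the same way as the plate.
- tripped_breaker: the breaker to reset, in any of the three places: fixed grey block, 150 (x) x 90 (y) x 85 mm high, origin at the centre of its underside (on the plate), +x from its well end (nearest the robot) to its lever end. Lever pivot: along y at x = +35 mm, 10 mm below the flat top. Just like its neighbours, but its lever leans back towards well and robot, theirs away (+x).
- tripped_well (a point): centre of the mouth of its well, level with its top face, 80 mm short of the lever pivot in x; axes as the breaker's, z up. The well is 36 mm along x, 54 mm along y, straight-walled, 30 mm deep. In the middle stands the round white reset key, 20 mm across, its flat top 22 mm below the mouth when up, 28 mm when right down.
- tripped_key (a joint): sunken reset key of the tripped breaker: 0 = up, 0.006 m = right down; its spring takes 1.3 N to start and 5 N right down, and brings it back up when let go.
- tripped_lever (a joint): its lever: 0 = leaning 0.6 rad towards the well (off), 1.2 rad = 0.6 rad away, +x (on). Starts at 0 to 0.3; stays where left; takes about 3 N near its tip, 5 N low down. Black paddle 26 mm wide (y), 8 mm thick, 40 mm long from the pivot, on a 23 mm barrel; tip 23 mm above the top face at either end of its swing, 30 mm upright.
- tripped_lever_tip (a point): middle of the tip of that lever; moves with it (23 mm short of the pivot along the breaker's x at 0, 23 mm beyond it at 1.2).
- left_breaker: an identical neighbouring breaker that is on and to be left alone (despite its name it may be in any of the three places); origin and axes as the tripped one's.
- left_key (a joint): that neighbour's reset key, 0 = up; leave alone.
- left_lever (a joint): that neighbour's lever, starts at 1.1 to 1.2 rad (on); leave alone.
- right_breaker: an identical neighbouring breaker that is on and to be left alone (despite its name it may be in any of the three places); origin and axes as the tripped one's.
- right_key (a joint): that neighbour's reset key, 0 = up; leave alone.
- right_lever (a joint): that neighbour's lever, starts at 1.1 to 1.2 rad (on); leave alone.
- bearing: loose steel ball-bearing ring, 40 mm across, 14 mm high, lying on the panel in front of the breakers; origin at its underside. Bystander.
- relay: loose black plug-in relay block, 34 x 45 x 61 mm high, standing on the panel in front of the breakers; origin at its underside. Bystander.
- screwdriver: loose screwdriver lying on the bench left of the panel. Bystander.
- multimeter: loose black hand meter, 160 x 80 x 42 mm, lying on the bench right of the panel. Bystander.
- screw_jar: loose glass jar with a steel cap, 60 mm across, 85 mm high, standing on the panel in front of the breakers. Bystander.
- mug: loose blue mug, 80 mm across, 90 mm high, far left. Bystander.
- offcut: loose wooden offcut, 90 x 50 x 30 mm, right of the panel. Bystander.

How it is judged:
On the way, in this order (a step that is already met when the one before it is completed fails the run):
1. the tripped breaker's reset key is pressed right down (4.5 of 6 mm or more) for 0.3 s, its lever still off (value of joint tripped_key above 0.0045 m and value of joint tripped_lever below 0.6 rad), for 0.3 s.
2. the key has come up and the lever is pushed fully over (value of joint tripped_key below 0.0015 m and value of joint tripped_lever above 1.08 rad), for 0.2 s.
At the end, for the whole second after the job is handed in: the tripped breaker's lever is over at 1.08 rad or more of 1.2, its key is up (within 1.5 mm), the neighbours' levers are still on (above 0.9 rad) with their keys up, and every loose thing is within 20 mm of where it started (all of step 2 and value of joint each of left_lever, right_lever above 0.9 rad and value of joint each of left_key, right_key below 0.003 m and distance of each of bearing, relay, screwdriver, multimeter, screw_jar, mug, offcut from where it was at the start of the episode below 0.02 m); the robot touches nothing.
It fails at once if a neighbouring breaker's key is pressed (3 mm) or its lever moved off (below 0.9 rad) (not (value of joint each of left_lever, right_lever above 0.9 rad and value of joint each of left_key, right_key below 0.003 m)).
It fails at once if a loose bystander is picked up or shoved more than 20 mm (distance of any of bearing, relay, screwdriver, multimeter, screw_jar, mug, offcut from where it was at the start of the episode above 0.02 m).
It also fails if it takes over 40 s, if anything falls off the work surface, if the arm or the gripper's body presses on something with over 40 N, if the wrist force passes 120 N, or if a joint passes its speed limit or range.

## Working session

There is one attempt and no reset: what is moved stays moved. The work goes in short steps, Python scripts to look and compute and a tool call to move; the robot and the scene stay as the last step left them, time stands still between calls to the robot, and variables do not carry over. Pictures are saved under pics/ and viewed, at most 10 in all, crops included, and the job is handed in when it is done.

Besides the shell and the picture viewer there is one more tool, called by a JSON object that holds its "op" and its "data". servo_tool: Moves the arm, as the interface text tells. Shift numbers are shares of 0.25 m and turn numbers shares of 180 degrees, none past 1 either way. Its arguments: {"type":"object","properties":{"targets":{"type":"array","items":{"type":"number","minimum":-1,"maximum":1}},"jaw":{"type":"number"}},"required":["targets"]}

```bash
mkdir -p pics
python3 - <<'E'
from rig import *
import cv2
s=get_state(); print(s)
for n in("scene","side"):
    cv2.imwrite(f"pics/{n}0.png",cv2.resize(capture(n)[:,:,::-1],None,fx=1.5625,fy=1.5625,interpolation=cv2.INTER_CUBIC)); print(camera_params(n))
E
```

```text
{'time': 0.0, 'joint_positions': array([ 1.42120558,  0.50185979, -0.42679346,  1.55144574,  0.22084864,
        1.13832199, -0.21028349]), 'dq': array([ 0.00140894,  0.00106152,  0.00012867,  0.00052162, -0.00068389,
       -0.0001219 , -0.00130904]), 'effort': array([ 3.68744804e-04, -5.66590226e+01, -5.81573009e+00, -2.79108489e+01,
       -6.85094437e-02,  3.08456307e-02,  1.91950794e-04]), 'tool_pos': array([ 0.26043369, -0.59481078,  0.24267283]), 'orientation': array([-9.64760836e-04,  9.78765982e-01,  2.04978499e-01, -1.90269569e-04]), 'contact_force': array([-0.63913512, -0.18426475,  0.49140665]), 'ft_torque': array([-0.03474584,  0.05310844,  0.02439885]), 'grasp_force': 0.0, 'gripper_width': 0.09176553232022132}
{'fx': 466.65183897626565, 'fy': 466.65183897626565, 'cx': 252.8714252231487, 'cy': 185.5858615662956, 'origin': array([ 1.66416969, -0.02596214,  0.81437429]), 'rotation': array([-0.3442213 ,  0.62410315,  0.6190107 , -0.32989802])}
{'fx': 410.6681424730892, 'fy': 410.6681424730892, 'cx': 252.2801351803184, 'cy': 191.29486433088636, 'origin': array([0.18552626, 0.74470907, 0.76294935]), 'rotation': array([ 0.10259218, -0.20507844,  0.87768193, -0.42082313])}
```

View pics/scene0.png

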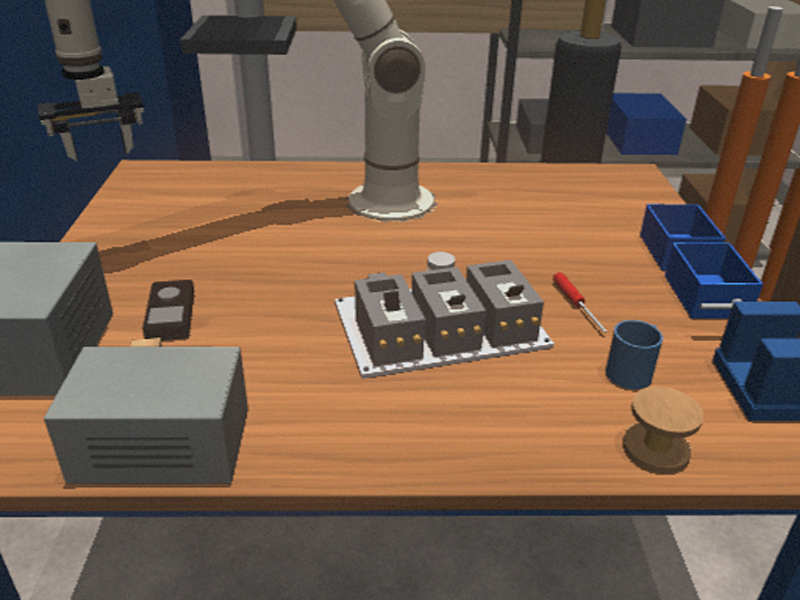

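View pics/side0.png

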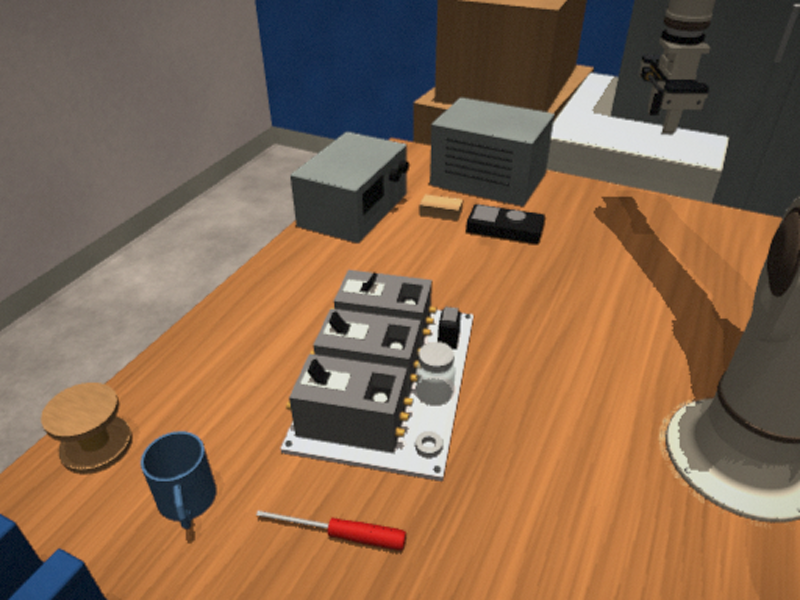

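The tripped breaker is the one at −y: far in the side view (lever near 369,283, leaning towards its well at 410,294) and leftmost in the scene view (lever 391,299). I'll fit the plate pose from its corners and the wells.

```bash
cat > h.py <<'E'
import numpy as np
from scipy.spatial.transform import Rotation as R
def rot(p):
    q=np.array(p["rotation"]); return q if q.ndim==2 else R.from_quat(q,scalar_first=True).as_matrix()
def proj(p,X):
    c=(np.atleast_2d(X)-p["origin"])@rot(p)
    return np.c_[p["fx"]*c[:,0]/c[:,2]+p["cx"],p["fy"]*c[:,1]/c[:,2]+p["cy"]]
def place(v,L):
    c,s=np.cos(v[2]),np.sin(v[2]); L=np.atleast_2d(L)
    return np.c_[v[0]+c*L[:,0]-s*L[:,1],v[1]+s*L[:,0]+c*L[:,1],L[:,2]]
E
python3 - <<'E'
from rig import *; from h import *
from scipy.optimize import least_squares
P={n:camera_params(n) for n in("scene","side")}
C=lambda a,b:[.12*a,.18*b,.012,0]
W=lambda k:[-.045,.11*k,.097,1]
obs=[("scene",C(1,-1),363,375),("scene",C(-1,-1),336,297),("scene",C(1,1),551,347),
("side",C(-1,1),445,477),("side",C(1,1),282,453),("side",C(-1,-1),473,313),
("side",W(-1),410,294),("side",W(0),397,338),("side",W(1),380,388),
("scene",W(-1),383,286),("scene",W(0),440,277),("scene",W(1),496,269)]
def res(v):
    o=[]
    for n,l,a,b in obs:
        l=np.array(l); l[0]+=v[3]*l[3]
        o.append(proj(P[n],place(v,l[:3]))[0]-(np.array([a,b])/1.5625))
    return np.array(o)
s=least_squares(lambda v:res(v).ravel(),[.6,0,0,0],loss="soft_l1"); v=s.x
print(v,res(v).round(1).tolist())
for nm,x in(("well",-.045),("pivot",.035)): print(nm,place(v,[v[3]+x,-.11,.097]))
E
```

```text
[0.53049079 0.08936906 0.26043952 0.03060281] [[0.1, -1.3], [-1.0, 0.6], [2.1, -4.0], [0.1, 0.7], [-0.8, -1.5], [-0.0, 0.8], [-0.6, -0.0], [-0.6, -0.5], [0.4, 0.3], [-0.3, -0.7], [-0.2, -0.1], [-0.8, 0.1]]
well [[ 0.54490469 -0.02062876  0.097     ]]
pivot [[ 6.22206844e-01 -2.83336461e-05  9.70000000e-02]]
```

{"op": "servo_tool", "data": {"targets": [0.08,0.17,0,-0.01,0.16,0.34,0,-0.02,0.24,0.51,0,-0.03,0.32,0.68,0,-0.04,0.4,0.84,0,-0.048,0.48,1,0,-0.048,0.48,1,0,-0.048,0.48,1,0,-0.048,0.48,1,0,-0.048,0.48,1,0,-0.048], "jaw": 0}}

```text
time: 1.35
tool_pos: [0.3801, -0.3464, 0.2435]
orientation: [-0.0, 0.992, 0.13, -0.0]
contact_force: [0.5, -0.3, 0.2]
gripper_width: 0.0011
grasp_force: 0.0
```

{"op": "servo_tool", "data": {"targets": [0.06,0.17,0,0,0.12,0.34,0,0,0.18,0.51,0,0,0.24,0.68,0,0,0.3,0.84,0,0,0.36,1,0,0,0.36,1,0,0,0.36,1,0,0,0.36,1,0,0,0.36,1,0,0]}}

```text
time: 2.6
tool_pos: [0.4705, -0.0966, 0.2436]
orientation: [0.0, 0.992, 0.13, -0.0]
contact_force: [-1.0, 0.1, -0.5]
gripper_width: 0.0005
grasp_force: 0.0
```

Run:
```python
from rig import *; from h import *; import cv2
s=get_state(); p=camera_params("wrist"); im=capture("wrist")[:,:,::-1].copy()
print(s["tool_pos"],p["origin"],rot(p)[:,2])
v=[0.53049079,0.08936906,0.26043952]; d=.0306
k=1.5625; big=cv2.resize(im,None,fx=k,fy=k,interpolation=cv2.INTER_CUBIC)
q=lambda L:(proj(p,place(v,L))*k).round(1)
W=[[d-.045+a,-.11+b,.097] for a,b in((-.018,-.027),(.018,-.027),(.018,.027),(-.018,.027))]
T=[[d+a,-.11+b,.097] for a,b in((-.075,-.045),(.075,-.045),(.075,.045),(-.075,.045))]
print(q(W).tolist(),q(T).tolist())
for L in(W,T): cv2.polylines(big,[q(L).astype(int)],True,(0,255,0),1)
cv2.imwrite("pics/w1.png",big)
```

```text
[ 0.47045559 -0.09664162  0.24362393] [ 0.54509988 -0.07637735  0.38457083] [-0.27657097 -0.0727956  -0.95823238]
[[359.2, 178.6], [357.6, 120.5], [273.8, 120.5], [278.5, 178.6]] [[386.3, 197.0], [383.9, -71.6], [227.0, -71.5], [253.4, 197.0]]
```

View pics/w1.png

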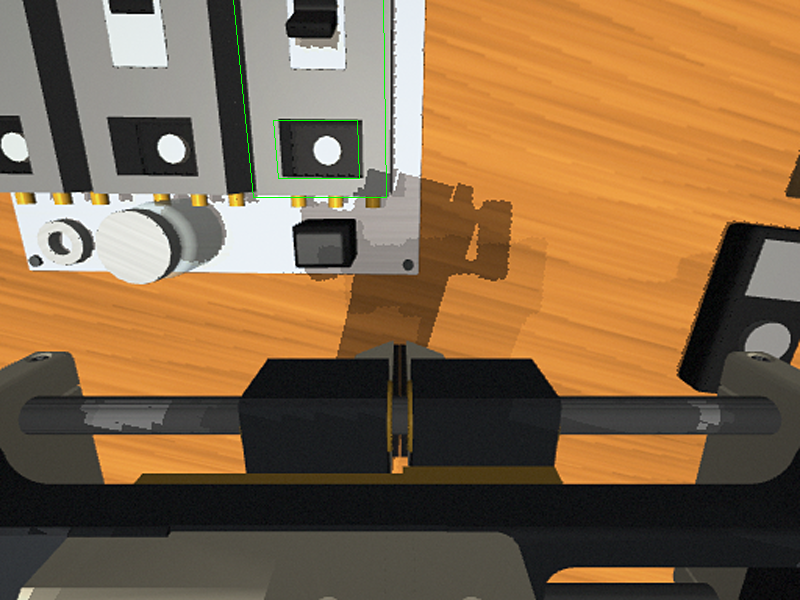

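The wrist view shows the tripped well at about x 279–362, y 117–178. That is roughly 2 mm to −y and 1 mm to +x of the fit, so I take the well centre as (0.546, −0.022). The relay (325,243) and jar (140,245) stand in front of the breakers.

{"op": "servo_tool", "data": {"targets": [0.1,0.1,0,0,0.2,0.2,0,0,0.304,0.297,0,0,0.304,0.297,-0.1,0,0.304,0.297,-0.2,0,0.304,0.297,-0.3,0,0.304,0.297,-0.434,0,0.304,0.297,-0.434,0,0.304,0.297,-0.434,0,0.304,0.297,-0.434,0]}}

```text
time: 3.9
tool_pos: [0.548, -0.0212, 0.1368]
orientation: [0.0, 0.991, 0.131, 0.001]
contact_force: [0.1, -0.2, 0.0]
gripper_width: 0.0004
grasp_force: 0.0
```

Run:
```python
from rig import *; import cv2
a=capture("wrist")[0:300,60:430]
b=capture("side")[150:300,160:320]
cv2.imwrite("pics/w2.png",cv2.hconcat([cv2.resize(a,(400,324))[:,:,::-1],cv2.resize(b,(346,324),interpolation=cv2.INTER_CUBIC)[:,:,::-1]]))
```

```text
(no output)
```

View pics/w2.png

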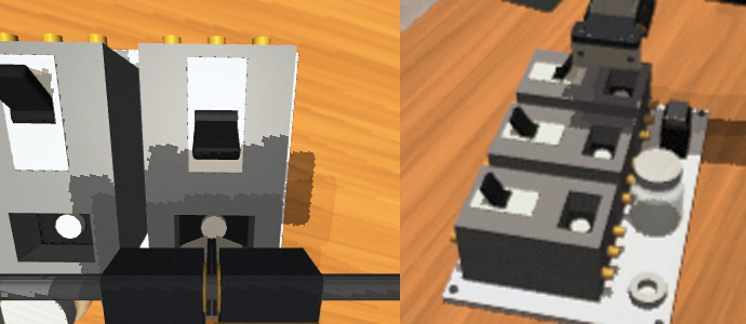

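The fingertips are centred over the well (wrist crop: finger line x≈211, key 213, well 175–253). The lever (215,135) is clear, so I descend.

{"op": "servo_tool", "data": {"targets": [0,0,-0.025,0,0,0,-0.05,0,0,0,-0.075,0,0,0,-0.1,0,0,0,-0.12,0,0,0,-0.14,0,0,0,-0.155,0,0,0,-0.17,0,0,0,-0.17,0,0,0,-0.17,0]}}

```text
time: 5.25
tool_pos: [0.5469, -0.0211, 0.0928]
orientation: [0.0, 0.991, 0.131, 0.0]
contact_force: [0.5, -0.8, 0.3]
gripper_width: 0.0004
grasp_force: 0.0
```

{"op": "servo_tool", "data": {"targets": [0,0,-0.006,0,0,0,-0.012,0,0,0,-0.016,0,0,0,-0.02,0,0,0,-0.024,0,0,0,-0.028,0,0,0,-0.03,0,0,0,-0.03,0,0,0,-0.03,0,0,0,-0.03,0]}}

```text
time: 6.5
tool_pos: [0.5471, -0.0211, 0.0862]
orientation: [0.0, 0.991, 0.131, 0.0]
contact_force: [-3.9, -0.9, 11.7]
gripper_width: 0.0006
grasp_force: 6.0
```

{"op": "servo_tool", "data": {"targets": [0,0,-0.003,0,0,0,-0.003,0,0,0,-0.003,0,0,0,0,0,0,0,0.03,0,0,0,0.06,0,0,0,0.1,0,0,0,0.154,0,0,0,0.154,0,0,0,0.154,0]}}

```text
time: 7.75
tool_pos: [0.5467, -0.0213, 0.1238]
orientation: [0.0, 0.991, 0.131, 0.0]
contact_force: [0.2, 0.4, -0.1]
gripper_width: 0.0005
grasp_force: 0.0
```

{"op": "servo_tool", "data": {"targets": [0.04,0.011,0,0,0.08,0.021,0,0,0.12,0.032,0,0,0.15,0.04,0,0,0.18,0.048,0,0,0.21,0.056,0,0,0.24,0.064,0,0,0.27,0.072,0,0,0.288,0.077,0,0,0.288,0.077,0,0]}}

```text
time: 9.0
tool_pos: [0.619, -0.002, 0.1234]
orientation: [0.0, 0.991, 0.131, -0.0]
contact_force: [-2.0, -2.2, 0.3]
gripper_width: 0.0005
grasp_force: 1.2
```

{"op": "servo_tool", "data": {"targets": [0.003,0.001,0,0,0.006,0.002,0,0,0.009,0.003,0,0,0.012,0.003,0,0,0.015,0.004,0,0,0.018,0.005,0,0,0.02,0.005,0,0,0.02,0.005,0,0,0.02,0.005,0,0,0.02,0.005,0,0]}}

```text
time: 10.25
tool_pos: [0.6226, -0.0008, 0.1234]
orientation: [0.0, 0.991, 0.131, -0.001]
contact_force: [-6.8, -2.0, 1.8]
gripper_width: 0.0004
grasp_force: 3.3
```

{"op": "servo_tool", "data": {"targets": [0.004,0.001,0,0,0.008,0.002,0,0,0.012,0.003,0,0,0.012,0.003,0,0,0.012,0.003,0,0,0.012,0.003,0,0,0.012,0.003,0,0,0.012,0.003,0,0,0.012,0.003,0,0,0.012,0.003,0,0]}}

```text
time: 11.5
tool_pos: [0.6232, -0.0006, 0.1231]
orientation: [0.001, 0.991, 0.131, -0.004]
contact_force: [-13.6, -3.6, 5.9]
gripper_width: -0.0002
grasp_force: 7.5
```

The tool has stopped advancing and the force is climbing, so the lever is at its stop. I'll back off and rise.

{"op": "servo_tool", "data": {"targets": [-0.03,-0.008,0,0,-0.07,-0.018,0,0,-0.12,-0.032,0,0,-0.12,-0.032,0.08,0,-0.12,-0.032,0.2,0,-0.12,-0.032,0.35,0,-0.16,-0.2,0.48,0,-0.2,-0.4,0.56,0,-0.2,-0.4,0.56,0,-0.2,-0.4,0.56,0]}}

```text
time: 12.75
tool_pos: [0.5773, -0.0995, 0.265]
orientation: [0.0, 0.991, 0.13, 0.001]
contact_force: [0.4, 0.7, -0.2]
gripper_width: 0.0003
grasp_force: 0.0
```

Run:
```python
from rig import *; import cv2
b=capture("side")[150:310,160:320]; a=capture("wrist")[0:300,60:430]
cv2.imwrite("pics/e.png",cv2.hconcat([cv2.resize(x,(400,400),interpolation=cv2.INTER_CUBIC)[:,:,::-1] for x in(a,b)]))
```

```text
(no output)
```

View pics/e.png

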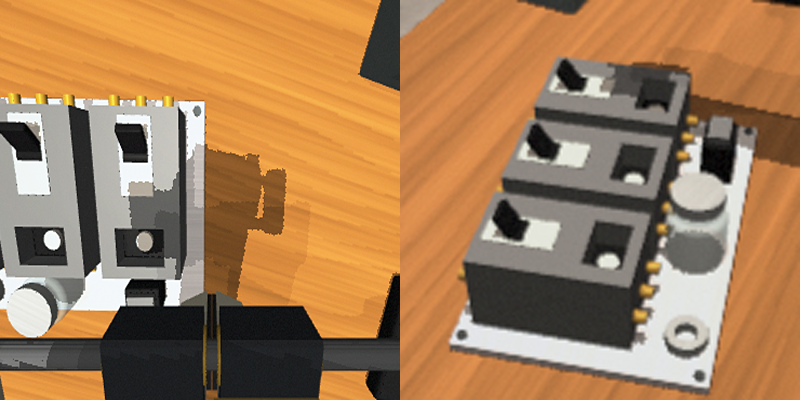

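The tripped breaker's lever (570,75 in the side crop) now leans away like its neighbours' (543,142 and 508,222). The key is up, the loose things in view look undisturbed, and the arm is clear.

```bash
python3 -c "
from rig import r; print(r.close_job())"
```

```text
the job is handed in; nothing more can be done
None
```

I pressed the tripped breaker's reset key to its stop and held it, then pushed its lever fully over, and handed the job in with the arm clear; the final pictures show nothing else moved, but no verdict came back.

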